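# Find the stamped crate and send it to dispatch

### The job

Two closed wooden crates stand on the carver's bench, one to the left and one to the right of the dispatch lane (as seen from the robot), and one of them carries a burned stamp underneath. With the fingers, tip the left crate over onto its side so its underside shows, then tip the right one likewise; nothing is to be picked up. Then push the stamped crate, still lying on its side, across the bench until it lies between the two steel strips of the dispatch lane, leaving the other crate and everything else on the bench where they are.

Things in the scene. Friction and masses are not known exactly. Their poses are not given: they have to be found in the camera images.
- crate_a: One of two like crates: closed plywood box with batten edges, 86 mm deep (own x), 110 wide (own y), 135 high (own z), about 0.45 kg, loose, standing upright at the start, x pointing away from the robot within 0.25 rad. Origin: centre of the underside, z towards its top. Faces flat; underside board set in 4 mm. One of the two has a stamp underneath.
- crate_b: The other crate: same size, mass, axes and origin. Either crate, pushed level 115 mm or more up a wide face, tips over the opposite bottom edge without sliding; past about 0.57 rad it falls onto its side by itself and then lies 86 mm high. Tipped towards the robot, its underside faces the cameras on the far side of the bench.
- crate_a_centre (a point): The middle of crate_a, 67.5 mm above the centre of its underside along its z.
- crate_b_centre (a point): The middle of crate_b, likewise.
- stamp (a point): The centre of the stamp: a dark burned ring, 60 mm across and 12 mm broad, with a 14 by 24 mm bar in its middle, at the centre of the underside of one crate (seen only once that crate is tipped); the other crate's underside is bare.
- lane: The dispatch lane: two flat steel strips let into the bench (about 1 mm high, no obstacle), each 12 mm wide and 400 mm long, running away from the robot (along x), with 170 mm clear between them. Origin: the middle of the lane on the bench top; x along the strips, y to the left.
- capital: Bystander: a small carved wooden capital, 70 x 70 x 86 mm high, loose, beyond the lane's far end. Origin: centre of its underside.
- mallet: Bystander: a round dark-wood carver's mallet standing on its head, 84 mm across, 205 mm high, loose, to the far right. Origin: centre of its underside.
- glue: Bystander: a white jar, 66 mm across, 100 mm high, loose, to the far left. Origin: centre of its underside.
Things that resemble listed ones, but are neither listed nor needed, are in the scene too. What is shaped like the crate_a but pink is not meant.

How it is judged:
By the outcome, as a careful person would: the job done as asked, in the order asked, and still so for the second after the job is handed in, with the robot touching nothing.
It also fails if it takes over 72 s, if anything falls off the work surface, if the arm or the gripper's body presses on something with over 40 N, if the wrist force passes 120 N, or if a joint passes its speed limit or range.

### The arm

A 7-joint arm with a two-finger parallel gripper is mounted at the origin on the work surface. World frame = base frame: x ahead of the robot, y to its left, z up, the work surface at z = 0. Lengths are in m, angles in degrees, forces in N, time in s.
With the tool pointing down it reaches from about 0.425 to 0.875 m from the base axis. Payload 4.7 kg.
Tool frame: the origin (TCP) lies between the finger pads; the fingertips stand env.finger_overhang ahead of it and the grasp point (between the pads) lies 5 mm behind it (env.finger_overhang is the distance from the TCP to the fingertips, in m); z points along the fingers, y is the line along which they close (so a half turn about z gives the same grasp; the last joint's range is limited). The gripper opens to 87 mm and grips with 3 to 60 N. Pads are 19 mm wide; open, the fingers measure 117 mm over their backs; the gripper's body (75 mm by 190 mm) begins 51 mm behind the grasp point.
Start: joints at [-62.217, 18.392, -4.016, 83.108, 1.295, 78.541, -3.26], TCP at [0.295, 0.579, 0.237] pointing down, gripper open.
Joint ranges: [-163.93, 163.93], [-17.29, 119.83], [-79.2, 71.16], [3.27, 140.29], [-89.18, 269.18], [5.43, 117.66], [-154.24, 154.24]. Speed limits (degrees/s): [147.25, 147.25, 180, 180, 180, 180, 180].

### API

Orientations are given as [roll, pitch, yaw] about the fixed x, y, z axes, in that order (R = Rz(yaw) Ry(pitch) Rx(roll)).
In Python, from cell import telemetry, eyes, env, models gives the robot as it stands. The module is installed in compiled form; this text tells all that it offers.
- The arm moves only by the tool drive_tool, never from a script. Its arguments are lists of equal length, an entry for each row: "angular": the turn, a rotation vector about the tool's x, y, z in rad, a list of three; "delta_pos": the shift along the tool's x, y, z in cm, a list of three; "gripper": the finger opening in cm, from 0 to 8.7. A call has 1 to 20 rows; each row shifts and turns the commanded pose from where the row before left it, along the tool's axes as they then stand; what a row does not reach is not made up. A row lasts 1/10 s, in which the tool goes at most 50 mm and 8.59 degrees, less where a joint would pass 70% of its speed; a pose out of reach is approached as far as the arm can. A call with a gripper value outside its range is refused whole. The fingers move at their own pace and stop on an object; "squeeze" is the grip in N (left out, the last holds). Time passes only in rows, so rows that do not move let the fingers close. It gives the time, the measured TCP pose, the force, the opening and the grip force at its end, in the units of the state.
- telemetry.get_obs(): the state, without advancing time (a new reading comes with each control period).
- eyes.read_camera(name): name is "scene" or "top" or "wrist"; returns a dict with "pixels" (384x512x3 uint8, red, green, blue), "mtx" (3x3 intrinsics, pixels), "D" ([k1, k2, p1, p2, k3] as OpenCV has them; the pictures are not rectified), "origin" and "orientation" of the camera in the world. Camera axes: x right, y down, z forward; pixel columns grow to the right and rows downward; lengths in m; the calibration is good to about 2 mm. A picture is of the moment at which its call begins. There is no depth.
- env.sign_off(): hands the job in; it is judged then, once.
Trained networks look in a picture, given as the dict that the camera call returned (one of the last four; its "shot" number tells which), for a name from the list of things; names that differ only in an ending like _2 or _b are one class to them, and where a whole thing is asked for, a point or a joint stands for the part that bears it (a point fixed in the world has none). Each returns a list of dicts, best first, with "p" (0 to 1); they miss things now and then, are a little off and sometimes report something else, mostly with a low value. They report only what shows in the picture. A call takes as long as a camera call. They do not tell look-alikes from the thing itself.
- models.search_frame(picture, target): "centre" ([column, row] in pixels, amid what is visible of it).
- models.cut_out(picture, target): "pixels" (384x512 bool, what is visible of it) and "centre" ([column, row] in pixels, amid what is visible of it).
The state is a dict: "time_s": time; "qpos": joint angles; "joint_velocities": joint speeds; "effort": joint torques, N m; "tool_pos": TCP position; "tool_rot": TCP orientation; "force": force on the tool from outside, world axes, zero at the start; "wrist_torque": the same for the moment, N m; "grip_width": finger opening in m; "grasp_force": force on a finger pad.
Only numpy, scipy, OpenCV 4.12 (cv2) and the standard library are available. Lean on these libraries where they do the work, as an engineer would, in place of code of your own. Each camera call takes 0.05 s, during which the arm holds its last target. There are 200 camera calls.

## Working session

There is one attempt and no reset: what is moved stays moved. The work goes in short steps, Python scripts to look and compute and a tool call to move; the robot and the scene stay as the last step left them, time stands still between calls to the robot, and variables do not carry over. Pictures are saved under pics/ and viewed, at most 10 in all, crops included, and the job is handed in when it is done.

Besides the shell and the picture viewer there is one more tool, called after "Call:" in YAML: its name, and indented under it one key for each argument. drive_tool: Moves the arm, as the interface text tells. Its arguments: {"type":"object","properties":{"angular":{"type":"array","items":{"type":"array","items":{"type":"number"}}},"delta_pos":{"type":"array","items":{"type":"array","items":{"type":"number"}}},"gripper":{"type":"array","items":{"type":"number"}},"squeeze":{"type":"number"}},"required":["angular","delta_pos","gripper"]}

```bash
mkdir -p pics
cat > h.py <<'E'
import numpy as np, cv2
from scipy.spatial.transform import Rotation as R
from cell import telemetry, eyes, env, models
def camR(p):
    o=np.array(p["orientation"],float)
    if o.shape==(3,3): return o
    if o.size==4: return R.from_quat(o).as_matrix()
    return R.from_euler('xyz',o,degrees=True).as_matrix()
def ray(p,px,z):
    u=cv2.undistortPoints(np.array(px,float).reshape(-1,1,2),np.array(p["mtx"]),np.array(p["D"]))[:,0]
    d=np.c_[u,np.ones(len(u))]@camR(p).T; o=np.array(p["origin"])
    return o+d*((z-o[2])/d[:,2])[:,None]
def proj(p,X):
    M=camR(p).T; t=-M@np.array(p["origin"])
    return cv2.projectPoints(np.array(X,float).reshape(-1,1,3),cv2.Rodrigues(M)[0],t,np.array(p["mtx"]),np.array(p["D"]))[0][:,0]
def save(n,im): cv2.imwrite(f"pics/{n}.png",im[:,:,::-1])
E
python3 - <<'E'
from h import *
s=telemetry.get_obs(); print(s["time_s"],s["tool_pos"],s["tool_rot"],env.finger_overhang)
P={n:eyes.read_camera(n) for n in("scene","top")}
for n,p in P.items():
    print(n,p["origin"],p["orientation"],p["mtx"][0])
    for t in("crate_a","lane","capital","mallet","glue"):
        for d in models.cut_out(p,t): 
            r=cv2.minAreaRect(np.argwhere(d["pixels"])[:,::-1].astype(np.float32)); print(t,round(d["p"],2),np.round(d["centre"]),np.round(cv2.boxPoints(r)).tolist(),ray(p,d["centre"],0.0).round(3))
save("both",cv2.resize(np.vstack([P["scene"]["pixels"],P["top"]["pixels"]]),(400,600)))
save("top",cv2.resize(P["top"]["pixels"],(800,600)));save("scene",cv2.resize(P["scene"]["pixels"],(800,600)))
E
```

```text
0.0 [0.29465383 0.57878555 0.23546209] [-1.79890379e+02  5.79304475e-03  1.53026228e+02] 0.014
scene [ 1.38355279 -0.43418704  1.11694985] [-139.51995243   -0.14348737   61.54842212] [353.18838713   0.         254.75173196]
crate_a 0.98 [346. 146.] [[324.0, 160.0], [339.0, 121.0], [368.0, 133.0], [353.0, 171.0]] [[0.528 0.515 0.   ]]
crate_a 0.73 [223. 201.] [[201.0, 189.0], [236.0, 178.0], [248.0, 217.0], [213.0, 227.0]] [[ 0.553 -0.125  0.   ]]
crate_a 0.65 [346. 191.] [[326.0, 207.0], [339.0, 166.0], [362.0, 174.0], [348.0, 215.0]] [[0.745 0.342 0.   ]]
lane 0.71 [282. 178.] [[224.0, 162.0], [262.0, 136.0], [310.0, 207.0], [272.0, 233.0]] [[0.558 0.149 0.   ]]
capital 0.7 [280. 228.] [[264.0, 218.0], [287.0, 210.0], [296.0, 237.0], [273.0, 244.0]] [[0.771 0.012 0.   ]]
capital 0.34 [313. 161.] [[289.0, 149.0], [326.0, 136.0], [338.0, 170.0], [300.0, 182.0]] [[0.535 0.323 0.   ]]
mallet 0.64 [ 97. 208.] [[68.0, 199.0], [84.0, 182.0], [116.0, 214.0], [99.0, 230.0]] [[ 0.344 -0.583  0.   ]]
glue 0.81 [342. 118.] [[332.0, 109.0], [348.0, 109.0], [348.0, 132.0], [332.0, 132.0]] [[0.355
[... 337 characters left out ...]
9.0]] [[0.595 0.474 0.   ]]
crate_a 0.61 [197. 199.] [[180.0, 184.0], [210.0, 184.0], [210.0, 210.0], [180.0, 210.0]] [[0.584 0.285 0.   ]]
crate_a 0.59 [192. 153.] [[175.0, 147.0], [198.0, 131.0], [215.0, 155.0], [192.0, 171.0]] [[0.791 0.32  0.   ]]
lane 0.92 [264. 204.] [[221.0, 253.0], [225.0, 163.0], [270.0, 165.0], [266.0, 255.0]] [[ 0.57  -0.008  0.   ]]
capital 0.88 [266. 149.] [[254.0, 160.0], [258.0, 140.0], [274.0, 143.0], [270.0, 163.0]] [[ 0.82  -0.009  0.   ]]
mallet 0.66 [400. 244.] [[385.0, 245.0], [396.0, 227.0], [415.0, 239.0], [403.0, 257.0]] [[ 0.415 -0.601  0.   ]]
glue 0.7 [129. 232.] [[118.0, 227.0], [138.0, 227.0], [138.0, 242.0], [118.0, 242.0]] [[0.432 0.571 0.   ]]
```

View pics/top.png

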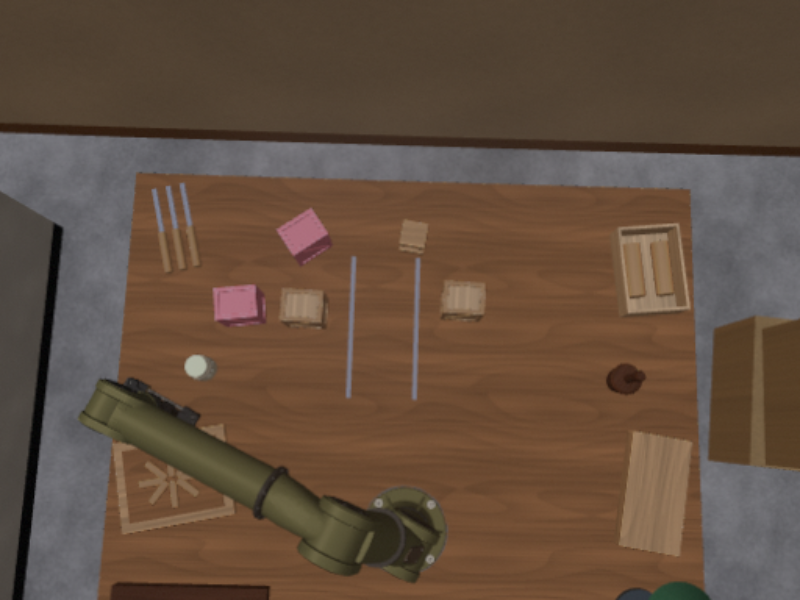

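View pics/scene.png

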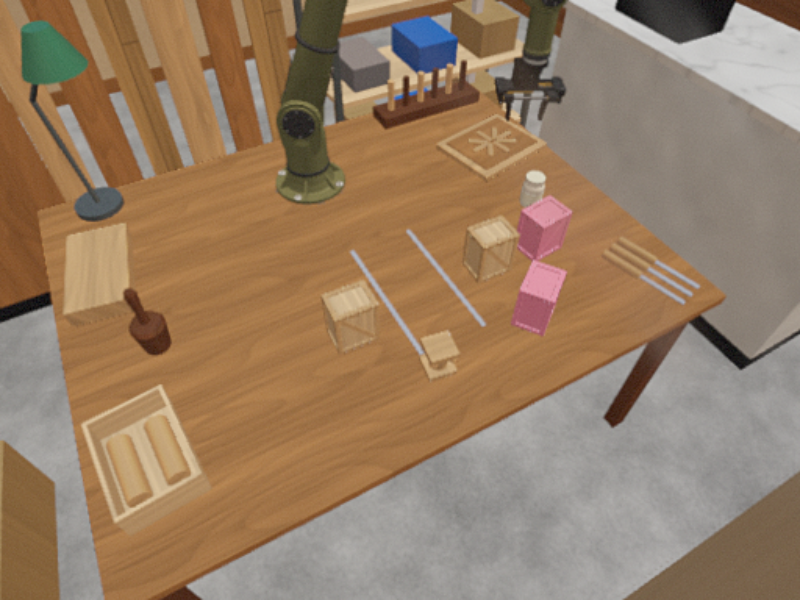

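Top view (800 px): wooden crates at (303,308) and (463,300); pink look-alikes at (238,305) and (304,236). The task rules out pink, so the two wooden ones are meant. I'll confirm with one crop and fit their poses.

```bash
cat >> h.py <<'E'
from scipy.optimize import minimize
def hull(p,V):
    m=np.zeros((384*4,512*4),np.uint8); q=proj(p,V)
    cv2.fillConvexPoly(m,cv2.convexHull(np.round(q*4+1.5).astype(np.int32)),1); return cv2.resize(m.astype(np.float32),(512,384),interpolation=cv2.INTER_AREA)
def box(x,y,yaw,dx=.086,dy=.110,h=.135):
    c,s=np.cos(yaw),np.sin(yaw)
    return [(x+c*a-s*b,y+s*a+c*b,z) for a in(-dx/2,dx/2) for b in(-dy/2,dy/2) for z in(0,h)]
def fit(obs,x0,**k):
    def cost(v):
        t=0
        for p,m in obs:
            g=hull(p,box(v[0],v[1],v[2]*10,**k)); t+=1-np.minimum(g,m).sum()/np.maximum(g,m).sum()
        return t
    best=min((minimize(cost,[x0[0],x0[1],a],method="Nelder-Mead",options=dict(initial_simplex=[[x0[0],x0[1],a],[x0[0]+.02,x0[1],a],[x0[0],x0[1]+.02,a],[x0[0],x0[1],a+.015]],xatol=1e-4,fatol=1e-4)) for a in(-.012,.0,.012)),key=lambda r:r.fun)
    return best.x*[1,1,10],best.fun
def near(p,t,xyz):
    c=proj(p,[xyz])[0]; L=models.cut_out(p,t); L=[d for d in L if np.hypot(*(np.array(d["centre"])-c))<22]
    return min(L,key=lambda d:np.hypot(*(np.array(d["centre"])-c)))["pixels"].astype(np.float32) if L else None
E
python3 - <<'E'
from h import *
P={n:eyes.read_camera(n) for n in("scene","top")}
for nm,t,g,k in(("left","crate_a",(.55,.27),{}),("right","crate_a",(.59,-.14),{}),("pinkL","crate_a",(.56,.44),{}),("pinkF","crate_a",(.74,.30),{}),("capital","capital",(.76,0),dict(dx=.07,dy=.07,h=.086))):
    obs=[]
    for n,p in P.items():
        m=near(p,t,(g[0],g[1],k.get('h',.135)*.55))
        if m is not None: obs.append((p,m))
    print(nm,len(obs),*(fit(obs,g,**k) if obs else()))
p=P["top"]
im=p["pixels"].astype(int)
for c in((227,169),(224,250),(267,169),(266,250)):
    w=im[c[1],c[0]-6:c[0]+7]; s=(w[:,2]-w[:,0]).clip(-60)+60.; s=np.clip(s-np.median(s)-10,0,None); u=c[0]-6+(s*np.arange(13)).sum()/s.sum(); print("strip",u,ray(p,(u,c[1]),0.001).round(4))
crop=np.hstack([cv2.resize(P["scene"]["pixels"][110:260,190:390],(400,300)),cv2.resize(p["pixels"][120:270,120:320],(400,300))])
save("crop",crop)
E
```

```text
left 2 [0.58067268 0.2835965  0.01919718] 0.12547355890274048
right 2 [ 0.6140634  -0.14180577 -0.02039288] 0.11914300918579102
pinkL 2 [0.5840239  0.45718771 0.10527934] 0.14587843418121338
pinkF 2 [0.77829831 0.29219967 0.63605882] 0.1131434440612793
capital 2 [ 0.79587311 -0.00482792 -0.12766627] 0.23535406589508057
strip 225.75147928994082 [[0.7226 0.1651 0.001 ]]
strip 222.4808743169399 [[0.3655 0.1647 0.001 ]]
strip 266.96932515337426 [[ 0.7282 -0.0175  0.001 ]]
strip 264.7692307692308 [[ 0.3707 -0.0174  0.001 ]]
```

View pics/crop.png

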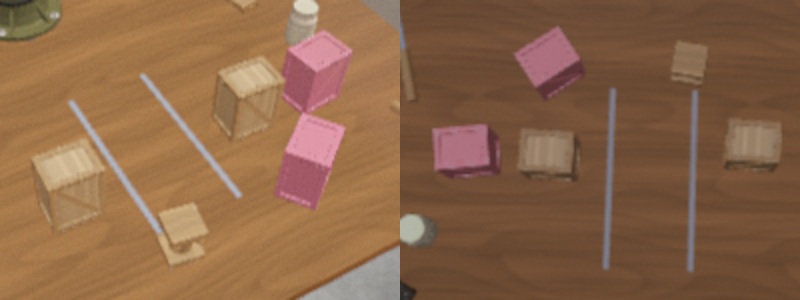

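The crop shows the wooden crates at (247,95)/(548,152), the left one, and (67,183)/(753,145), the right one. Both are plain wood standing upright beside the lane; the two pink boxes are not meant. First I move behind the left crate.

Call:
drive_tool:
  angular:
    - [0,0,-0.1177]
    - [0,0,-0.1177]
    - [0,0,-0.1177]
    - [0,0,-0.1176]
    - [0,0,0]
    - [0,0,0]
    - [0,0,0]
    - [0,0,0]
    - [0,0,0]
    - [0,0,0]
    - [0,0,0]
    - [0,0,0]
    - [0,0,0]
    - [0,0,0]
    - [0,0,0]
    - [0,0,0]
    - [0,0,0]
    - [0,0,0]
    - [0,0,0]
  delta_pos:
    - [0,0,0]
    - [0,0,0]
    - [0,0,0]
    - [0,0,0]
    - [-2.64,-2.11,0]
    - [-2.64,-2.11,0]
    - [-2.64,-2.11,0]
    - [-2.64,-2.11,0]
    - [-2.64,-2.11,0]
    - [-2.64,-2.11,0]
    - [-2.64,-2.11,0]
    - [-2.64,-2.11,0]
    - [-2.64,-2.11,0]
    - [-2.64,-2.11,0]
    - [-2.64,-2.11,0]
    - [-2.64,-2.11,0]
    - [-2.64,-2.11,0]
    - [-2.64,-2.11,0]
    - [0,0,0]
  gripper: [5,5,5,5,5,5,5,5,5,5,5,5,5,5,5,5,5,5,5]

```text
time_s: 3.1
tool_pos: [0.6686, 0.2771, 0.2358]
tool_rot: [-179.7, 0.1, 179.5]
force: [-0.5, 0.1, -0.3]
grip_width: 0.0498
grasp_force: 0.0
```

Call:
drive_tool:
  angular:
    - [0,0,0]
    - [0,0,0]
    - [0,0,0]
    - [0,0,0]
    - [0,0,0]
    - [0,0,0]
    - [0,0,0]
    - [0,0,0]
    - [0,0,0]
    - [0,0,0]
    - [0,0,0]
    - [0,0,0]
  delta_pos:
    - [0,0.6,2]
    - [0,0,2]
    - [0,0,2]
    - [0,0,2]
    - [0,0,2]
    - [0,0,0]
    - [1,0,0]
    - [1,0,0]
    - [1,0,0]
    - [1,0,0]
    - [1,0,0]
    - [0,0,0]
  gripper: [5,5,5,5,5,5,5,5,5,5,5,5]

```text
time_s: 4.3
tool_pos: [0.6133, 0.2905, 0.1377]
tool_rot: [179.9, 0.0, -179.9]
force: [3.2, -0.5, 1.4]
grip_width: 0.0497
grasp_force: 1.3
```

Call:
drive_tool:
  angular:
    - [0,0,0]
    - [0,0,0]
    - [0,0,0]
    - [0,0,0]
    - [0,0,0]
    - [0,0,0]
    - [0,0,0]
    - [0,0,0]
    - [0,0,0]
  delta_pos:
    - [1,0,0]
    - [1,0,0]
    - [1,0,0]
    - [1,0,0]
    - [1,0,0]
    - [0.8,0,0]
    - [0,0,0]
    - [0,0,0]
    - [0,0,0]
  gripper: [5,5,5,5,5,5,5,5,5]

```text
time_s: 5.2
tool_pos: [0.5568, 0.2897, 0.1366]
tool_rot: [-180.0, 0.0, 180.0]
force: [0.6, 0.3, 0.2]
grip_width: 0.0502
grasp_force: 0.0
```

Run:
```python
from h import *
p=eyes.read_camera("scene"); q=eyes.read_camera("top")
save("tip1",np.hstack([cv2.resize(p["pixels"][100:250,190:390],(400,300)),cv2.resize(q["pixels"][120:270,120:320],(400,300))]))
for d in models.search_frame(p,"stamp"): print(d)
```

```text
{'centre': [345.2, 190.9], 'p': 0.9}
{'centre': [294.9, 149.4], 'p': 0.75}
{'centre': [346.6, 146.2], 'p': 0.6}
```

View pics/tip1.png

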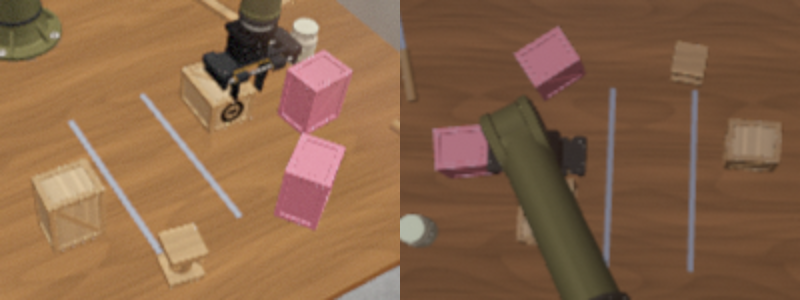

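The left crate is tipped onto its side, and the stamp ring shows on its underside at crop (231,110). Next is the right crate.

Call:
drive_tool:
  angular:
    - [0,0,0]
    - [0,0,0]
    - [0,0,0]
    - [0,0,0]
    - [0,0,0]
    - [0,0,0]
    - [0,0,0]
    - [0,0,0]
    - [0,0,0]
    - [0,0,0]
    - [0,0,0]
    - [0,0,0]
    - [0,0,0]
    - [0,0,0]
    - [0,0,0]
    - [0,0,0]
    - [0,0,0]
    - [0,0,0]
    - [0,0,0]
    - [0,0,0]
  delta_pos:
    - [-0.8,0,-3]
    - [-0.8,0,-3]
    - [-0.8,0,-3]
    - [-0.8,-2.6,-1]
    - [-0.8,-2.7,0]
    - [-0.8,-2.7,0]
    - [-0.8,-2.7,0]
    - [-0.8,-2.7,0]
    - [-0.8,-2.7,0]
    - [-0.8,-2.7,0]
    - [-0.8,-2.7,0]
    - [-0.8,-2.7,0]
    - [-0.8,-2.7,0]
    - [-0.8,-2.7,0]
    - [-0.8,-2.7,0]
    - [-0.8,-2.7,0]
    - [-0.8,-2.7,0]
    - [-0.7,-2.7,0]
    - [0,-2.7,0]
    - [0,0,0]
  gripper: [5,5,5,5,5,5,5,5,5,5,5,5,5,5,5,5,5,5,5,5]

```text
time_s: 7.35
tool_pos: [0.6985, -0.1481, 0.2362]
tool_rot: [-179.8, -0.1, 179.6]
force: [-0.6, -0.4, 0.7]
grip_width: 0.0499
grasp_force: 0.0
```

Call:
drive_tool:
  angular:
    - [0,0,0]
    - [0,0,0]
    - [0,0,0]
    - [0,0,0]
    - [0,0,0]
    - [0,0,0]
    - [0,0,0]
    - [0,0,0]
    - [0,0,0]
    - [0,0,0]
    - [0,0,0]
    - [0,0,0]
  delta_pos:
    - [0,0.3,2]
    - [0,0,2]
    - [0,0,2]
    - [0,0,2]
    - [0,0,2]
    - [0,0,0]
    - [1,0,0]
    - [1,0,0]
    - [1,0,0]
    - [1,0,0]
    - [1,0,0]
    - [0,0,0]
  gripper: [5,5,5,5,5,5,5,5,5,5,5,5]

```text
time_s: 8.55
tool_pos: [0.6482, -0.1385, 0.1374]
tool_rot: [180.0, 0.0, 180.0]
force: [0.6, -0.6, -0.5]
grip_width: 0.0497
grasp_force: 0.6
```

Call:
drive_tool:
  angular:
    - [0,0,0]
    - [0,0,0]
    - [0,0,0]
    - [0,0,0]
    - [0,0,0]
    - [0,0,0]
    - [0,0,0]
    - [0,0,0]
    - [0,0,0]
  delta_pos:
    - [1,0,0]
    - [1,0,0]
    - [1,0,0]
    - [1,0,0]
    - [1,0,0]
    - [0.8,0,0]
    - [0,0,0]
    - [0,0,0]
    - [0,0,0]
  gripper: [5,5,5,5,5,5,5,5,5]

```text
time_s: 9.45
tool_pos: [0.5918, -0.138, 0.1366]
tool_rot: [-180.0, 0.0, -180.0]
force: [-0.8, -0.6, -0.4]
grip_width: 0.0501
grasp_force: 0.0
```

Call:
drive_tool:
  angular:
    - [0,0,0]
    - [0,0,0]
    - [0,0,0]
    - [0,0,0]
    - [0,0,0]
    - [0,0,0]
    - [0,0,0]
  delta_pos:
    - [-1,0,-2.5]
    - [-1,0,-2.5]
    - [-1,0,-2.5]
    - [-1,0,-2.5]
    - [-1,0,0]
    - [-1,0,0]
    - [0,0,0]
  gripper: [5,5,5,5,5,5,5]

```text
time_s: 10.15
tool_pos: [0.6519, -0.1375, 0.2345]
tool_rot: [180.0, -0.1, -180.0]
force: [-0.1, -0.5, -0.0]
grip_width: 0.0497
grasp_force: 0.0
```

Run:
```python
from h import *
P={n:eyes.read_camera(n) for n in("scene","top")}
save("tip2",np.hstack([cv2.resize(P["scene"]["pixels"][100:250,190:390],(400,300)),cv2.resize(P["top"]["pixels"][120:270,120:320],(400,300))]))
k=dict(dx=.135,dy=.110,h=.086)
for nm,g in(("left",(.47,.284)),("right",(.503,-.142))):
    obs=[(p,m) for n,p in P.items() if (m:=near(p,"crate_a",(*g,.045))) is not None]
    print(nm,len(obs),*(fit(obs,g,**k) if obs else()))
    for o in obs: print(" one",*fit([o],g,**k))
```

```text
left 2 [ 0.46432616  0.28666329 -0.03333584] 0.09096240997314453
 one [ 0.46474107  0.28469983 -0.05034164] 0.036978840827941895
 one [ 0.46455016  0.28835638 -0.03811715] 0.044521212577819824
right 2 [ 0.50194635 -0.14150251 -0.02591141] 1.2508554458618164
 one [ 0.50324552 -0.14194861 -0.02575903] 0.29256075620651245
 one [ 0.44149751 -0.14261743  0.50033586] 0.9575971961021423
```

View pics/tip2.png

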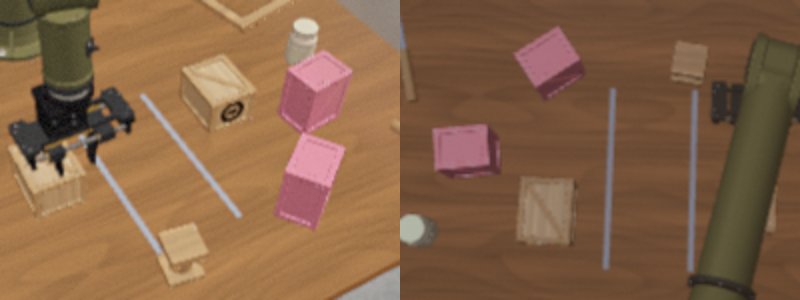

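The right crate now lies on its side and shows no ring. The left crate, with the ring at crop (231,110), is the stamped one, at (.464, .287). I'll turn the tool and move to its left side.

Call:
drive_tool:
  angular:
    - [0,0,0.1428]
    - [0,0,0.1428]
    - [0,0,0.1428]
    - [0,0,0.1428]
    - [0,0,0.1428]
    - [0,0,0.1428]
    - [0,0,0.1428]
    - [0,0,0.1428]
    - [0,0,0.1428]
    - [0,0,0.1428]
    - [0,0,0.1428]
    - [0,0,0]
  delta_pos:
    - [0,0,0]
    - [0,0,0]
    - [0,0,0]
    - [0,0,0]
    - [0,0,0]
    - [0,0,0]
    - [0,0,0]
    - [0,0,0]
    - [0,0,0]
    - [0,0,0]
    - [0,0,0]
    - [0,0,0]
  gripper: [6.5,6.5,6.5,6.5,6.5,6.5,6.5,6.5,6.5,6.5,6.5,6.5]

```text
time_s: 11.65
tool_pos: [0.6512, -0.1381, 0.2365]
tool_rot: [-180.0, -0.0, 90.0]
force: [-0.5, -0.2, -0.1]
grip_width: 0.0651
grasp_force: 0.0
```

Call:
drive_tool:
  angular:
    - [0,0,0]
    - [0,0,0]
    - [0,0,0]
    - [0,0,0]
    - [0,0,0]
    - [0,0,0]
    - [0,0,0]
    - [0,0,0]
    - [0,0,0]
    - [0,0,0]
    - [0,0,0]
    - [0,0,0]
    - [0,0,0]
    - [0,0,0]
    - [0,0,0]
    - [0,0,0]
    - [0,0,0]
    - [0,0,0]
    - [0,0,0]
  delta_pos:
    - [2.8,-1.18,0]
    - [2.8,-1.18,0]
    - [2.8,-1.18,0]
    - [2.8,-1.18,0]
    - [2.8,-1.18,0]
    - [2.8,-1.18,0]
    - [2.8,-1.18,0]
    - [2.8,-1.18,0]
    - [2.8,-1.18,0]
    - [2.8,-1.18,0]
    - [2.8,-1.18,0]
    - [2.8,-1.18,0]
    - [2.8,-1.18,0]
    - [2.8,-1.18,0]
    - [2.8,-1.18,0]
    - [2.8,-1.18,0]
    - [2.8,-1.18,0]
    - [2.8,-1.18,0]
    - [0,0,0]
  gripper: [6.5,6.5,6.5,6.5,6.5,6.5,6.5,6.5,6.5,6.5,6.5,6.5,6.5,6.5,6.5,6.5,6.5,6.5,6.5]

```text
time_s: 13.55
tool_pos: [0.4356, 0.3708, 0.2364]
tool_rot: [-179.9, -0.1, 90.7]
force: [-1.2, -0.5, -0.2]
grip_width: 0.065
grasp_force: 0.0
```

Run:
```python
from h import *
s=telemetry.get_obs(); print(s["tool_pos"],s["tool_rot"],np.round(s["qpos"]))
```

```text
[0.43558905 0.3707979  0.23642568] [-1.79917425e+02 -1.31914444e-01  9.06528385e+01] [-51.   9.   8.  95.  -1.  76. -41.]
```

Call:
drive_tool:
  angular:
    - [0,0,0]
    - [0,0,0]
    - [0,0,0]
    - [0,0,0]
    - [0,0,0]
    - [0,0,0]
    - [0,0,0]
    - [0,0,0]
    - [0,0,0]
    - [0,0,0]
    - [0,0,0]
  delta_pos:
    - [0,0,0]
    - [0,0,2]
    - [0,0,2]
    - [0,0,2]
    - [0,0,2]
    - [0,0,2]
    - [0,0,2]
    - [0,0,2]
    - [0,0,2]
    - [0,0,2]
    - [0,0,0]
  gripper: [6.5,6.5,6.5,6.5,6.5,6.5,6.5,6.5,6.5,6.5,6.5]

```text
time_s: 14.65
tool_pos: [0.4383, 0.3626, 0.054]
tool_rot: [-179.8, 0.3, 89.9]
force: [-0.7, -0.4, 0.6]
grip_width: 0.0651
grasp_force: 0.0
```

Call:
drive_tool:
  angular:
    - [0,0,0]
    - [0,0,0]
    - [0,0,0]
    - [0,0,0]
    - [0,0,0]
    - [0,0,0]
    - [0,0,0]
    - [0,0,0]
  delta_pos:
    - [-0.5,0,0]
    - [-0.5,0,0]
    - [-0.5,0,0]
    - [-0.5,0,0]
    - [-1,0,0]
    - [-1,0,0]
    - [-1,0,0]
    - [-1,0,0]
  gripper: [6.5,6.5,6.5,6.5,6.5,6.5,6.5,6.5]

```text
time_s: 15.45
tool_pos: [0.4395, 0.3055, 0.0572]
tool_rot: [179.9, -0.1, 90.0]
force: [0.3, 4.2, 3.4]
grip_width: 0.065
grasp_force: 2.4
```

Commanded y is .306, so I'll push about 14.5 cm more and then measure.

Call:
drive_tool:
  angular:
    - [0,0,0]
    - [0,0,0]
    - [0,0,0]
    - [0,0,0]
    - [0,0,0]
    - [0,0,0]
    - [0,0,0]
    - [0,0,0]
    - [0,0,0]
    - [0,0,0]
    - [0,0,0]
    - [0,0,0]
    - [0,0,0]
    - [0,0,0]
    - [0,0,0]
    - [0,0,0]
  delta_pos:
    - [-1,0,0]
    - [-1,0,0]
    - [-1,0,0]
    - [-1,0,0]
    - [-1,0,0]
    - [-1,0,0]
    - [-1,0,0]
    - [-1,0,0]
    - [-1,0,0]
    - [-1,0,0]
    - [-1,0,0]
    - [-1,0,0]
    - [-1,0,0]
    - [-1,0,0]
    - [-0.5,0,0]
    - [0,0,0]
  gripper: [6.5,6.5,6.5,6.5,6.5,6.5,6.5,6.5,6.5,6.5,6.5,6.5,6.5,6.5,6.5,6.5]

```text
time_s: 17.05
tool_pos: [0.4386, 0.1588, 0.0561]
tool_rot: [-179.9, 0.1, 89.9]
force: [0.0, 0.2, 0.1]
grip_width: 0.0651
grasp_force: 0.0
```

Run:
```python
from h import *
p=eyes.read_camera("scene"); q=eyes.read_camera("top")
save("push1",np.hstack([cv2.resize(p["pixels"][100:250,190:390],(400,300)),cv2.resize(q["pixels"][120:270,120:320],(400,300))]))
m=near(p,"crate_a",(.464,.09,.045))
if m is not None: print(fit([(p,m)],(.464,.09),dx=.135,dy=.11,h=.086))
print(telemetry.get_obs()["tool_pos"])
```

```text
(array([ 0.46079039,  0.08909601, -0.03631695]), np.float64(0.06358671188354492))
[0.43822797 0.15965345 0.05577426]
```

View pics/push1.png

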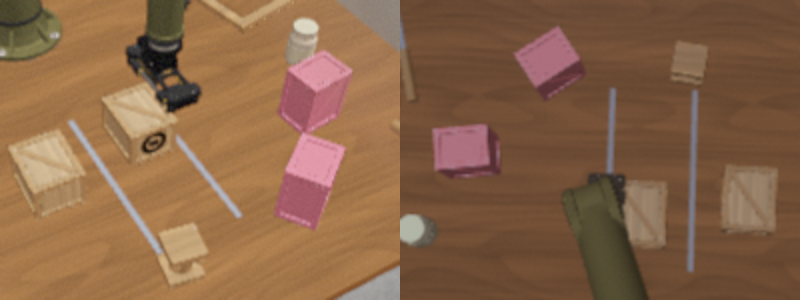

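The crate is almost in the lane: top crop x 625–667 against strips at 608 and 692, with centre y about .089 against .074. I'll push a further 1.4 cm, then back away.

Call:
drive_tool:
  angular:
    - [0,0,0]
    - [0,0,0]
    - [0,0,0]
    - [0,0,0]
    - [0,0,0]
    - [0,0,0]
    - [0,0,0]
    - [0,0,0]
    - [0,0,0]
    - [0,0,0]
    - [0,0,0]
    - [0,0,0]
    - [0,0,0]
    - [0,0,0]
    - [0,0,0]
  delta_pos:
    - [-0.4,0,0]
    - [-0.4,0,0]
    - [-0.4,0,0]
    - [-0.4,0,0]
    - [0,0,0]
    - [1,0,0]
    - [2,0,0]
    - [2,0,0]
    - [1,0,-2]
    - [2,0,-4]
    - [3,0,-4]
    - [4,0,-4]
    - [4,0,-4]
    - [4,0,0]
    - [0,0,0]
  gripper: [6.5,6.5,6.5,6.5,6.5,6.5,6.5,6.5,6.5,6.5,6.5,6.5,6.5,6.5,6.5]

```text
time_s: 18.7
tool_pos: [0.4369, 0.373, 0.2283]
tool_rot: [179.9, -0.3, 90.5]
force: [0.0, 0.0, -0.7]
grip_width: 0.0649
grasp_force: 0.0
```

Run:
```python
from h import *
P={n:eyes.read_camera(n) for n in("scene","top")}
save("end",np.hstack([cv2.resize(P["scene"]["pixels"][100:250,190:390],(400,300)),cv2.resize(P["top"]["pixels"][120:270,120:320],(400,300))]))
for nm,g in(("left",(.462,.074)),("right",(.503,-.142))):
    obs=[(p,m) for n,p in P.items() if (m:=near(p,"crate_a",(*g,.045))) is not None]
    for o in obs: print(nm,*fit([o],g,dx=.135,dy=.11,h=.086))
print(telemetry.get_obs()["tool_pos"])
```

```text
left [0.46351859 0.07275245 0.0025074 ] 0.04269808530807495
left [ 0.46433715  0.07568881 -0.00346501] 0.0408480167388916
right [ 0.4991492  -0.14033929 -0.03886636] 0.03117471933364868
right [ 0.50222816 -0.13882533 -0.04627073] 0.04451853036880493
[0.43941721 0.36404892 0.22686873]
```

View pics/end.png

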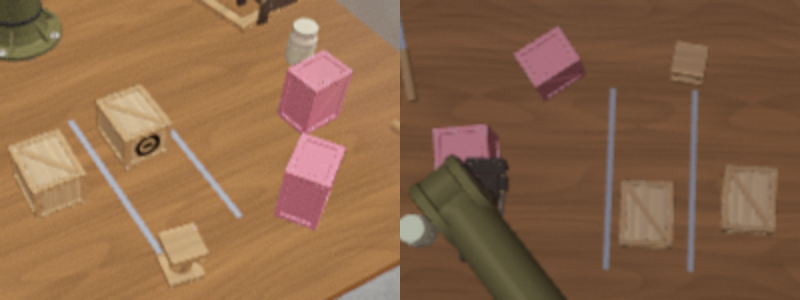

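The stamped crate lies centred between the strips (top crop 620–673, strips at 607 and 692), its ring visible at (147,145). Nothing else has moved and the arm is clear.

```bash
python3 -c "
from cell import env
print(env.sign_off())"
```

```text
the job is handed in; nothing more can be done
None
```

I tipped the left crate, then the right, and pushed the stamped (left) crate on its side to the middle of the dispatch lane; the job is handed in at about 19 s, with the other crate left where it fell and nothing else disturbed.

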